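# Lower the ratchet hold-down arm onto the jar

### The job

The jar in the hold-down stand is to be held by the stand's arm. With the fingertips, press the black thumb tab at the rear of the stand down to swing the ratchet pawl free of the teeth, and only then push the arm's rubber grip down until its pad rests on the jar's cap. Do not force the arm while the pawl still holds it; nothing is to be picked up, and the jar and the other things stay standing where they are.

Things in the scene. Friction and masses are not known exactly. Their poses are not given: they have to be found in the camera images.
- stand: Ratchet hold-down stand, fixed: grey base 156 x 80 x 14 mm (x -70 to +86 mm), two aluminium cheeks (34 mm across, 43 over the pins; 166 mm high, 114 behind the arm hinge) with steel arm and pawl. Origin: on the worktop under its middle; z up, -x the front, where the arm reaches, +x the rear, where the pawl's tab sticks out. Arm and pawl swing in the plane y = 0.
- holddown_arm (a joint): Angle of the steel arm about its hinge (rad). About 0 (-0.05 to 0.05) at the start: the arm stands raised 0.85 rad above level, held by the pawl in its teeth, which stops it between about -0.07 and 0.1. Grows as the arm is pushed down; at 0.85 the arm is level and its rubber pad bears on the jar's cap. Stiff hinge: the arm stays where it is left; 4 to 6 N at the grip moves it once the pawl is free.
- lever_grip (a point): Top of the black rubber grip at the arm's free end, 20 mm from its end. The grip is a round bar of 22 mm diameter, 42 mm long, along the arm; this point lies 120 mm from the arm hinge along the arm and 11 mm above the arm's centre line. Raised, it is about 0.24 m above the worktop and 71 mm in front of the hinge; with the arm level about 0.158 m above and 120 mm in front.
- lever_hinge (a point): Centre of the arm's hinge, 147 mm above the worktop; the hinge line runs along the stand's y. Axes as the stand's.
- pad_face (a point): Centre of the underside of the rubber pad (30 mm diameter, 8 mm thick) below the arm, 58 mm from the arm hinge.
- pawl (a joint): Angle of the ratchet pawl about its hinge (rad). 0 at the start: its nose stands in the arm's teeth and locks the arm. Grows as the tab is pressed down, to a stop at 0.36; from 0.2 up the nose is clear of the teeth. The pawl is stiff and stays where it is left: about 2 N at the tab moves it.
- pawl_tab (a point): Middle of the top of the pawl's flat black thumb tab (30 mm along the stand's x, 24 mm across, 7 mm thick) at the rear of the stand, about 130 mm above the worktop, 48 mm behind the pawl hinge and 33 mm above it. Pressed fully down it sinks 19 mm and moves 9 mm to the rear. Its front edge is 16 mm behind the pawl's upright, which reaches 23 mm above the tab.
- pawl_hinge (a point): Centre of the pawl's hinge, 29 mm behind the arm hinge and 50 mm below it; hinge line along the stand's y.
- jar: White reagent jar with ribbed red screw cap, 56 mm wide, 122 mm tall, standing loose in a 4 mm deep round recess of the stand's base (its foot 10 mm above the worktop), under the arm's pad. Origin: centre of its underside, z up.
- beaker: Bystander: small clear glass beaker, 47 mm wide, 59 mm tall, beside the stand. Origin: centre of its underside.
- vial: Bystander: white sample vial with black screw cap, 21 mm wide, 57 mm tall, beside the stand. Origin: centre of its underside.
- stopper: Bystander: cream rubber stopper, 29 mm wide, 26 mm tall, beside the stand. Origin: centre of its underside.
- dropper_bottle: Bystander: brown dropper bottle with black teat, 33 mm wide, 102 mm tall, at the front of the worktop. Origin: centre of its underside.
- timer: Bystander: white lab timer lying on its back, 70 x 64 x 16 mm, at the front of the worktop to the right. Origin: centre of its underside.
- tape: Bystander: roll of cream tape lying flat, 78 mm wide, 19 mm tall, on the left. Origin: centre of its underside.
Things that resemble listed ones, but are neither listed nor needed, are in the scene too. Leave any purple look-alike of the jar alone.

How it is judged:
On the way, in this order (a step that is already met when the one before it is completed fails the run):
1. the pawl is pressed free while the arm is still up (value of joint pawl above 0.2 rad and value of joint holddown_arm below 0.25 rad), for 0.2 s.
2. the arm is pushed down until its pad rests on the jar's cap (value of joint holddown_arm above 0.8 rad), for 0.2 s.
At the end, for the whole second after the job is handed in: The arm is down (joint 0.80 or more, pad within about 3 mm of the cap) and at rest, and the jar stands upright in its recess (tilt under 0.1 rad, moved less than 10 mm) (value of joint holddown_arm above 0.8 rad and velocity of joint holddown_arm below 0.05 rad/s and angle between jar's own z axis and vertical below 0.1 rad and distance of jar from where it was at the start of the episode below 0.01 m and linear speed of jar below 0.02 m/s); the robot touches nothing.
It fails at once if the arm is forced against its teeth: more than 25 N on it while the pawl is not free (value of joint pawl below 0.13 rad and contact force between any of the fingers, the arm and holddown_arm above 25 N).
It fails at once if the jar is lifted, shifted by more than 20 mm or tipped (distance of jar from where it was at the start of the episode above 0.02 m or angle between jar's own z axis and vertical above 0.3 rad).
It fails at once if a bystander is lifted, shifted by more than 30 mm or knocked over (distance of any of beaker, vial, stopper, dropper_bottle, timer, tape from where it was at the start of the episode above 0.03 m or angle between any of beaker, vial, stopper, dropper_bottle, timer, tape's own z axis and vertical above 0.5 rad).
It also fails if it takes over 61 s, if anything falls off the work surface, if the arm or the gripper's body presses on something with over 40 N, if the wrist force passes 120 N, or if a joint passes its speed limit or range.

### The arm

A 7-joint arm with a two-finger parallel gripper is mounted at the origin on a cart in front of the work surface, level with it; the furniture and walls round the work are solid. World frame = base frame: x ahead of the robot, y to its left, z up, the work surface at z = 0. Lengths are in m, angles in rad, forces in N, time in s.
With the tool pointing down it reaches from about 0.425 to 0.95 m from the base axis. Payload 16.7 kg.
Tool frame: the origin (TCP) lies between the finger pads; the fingertips stand 22 mm ahead of it and the grasp point (between the pads) lies 3 mm ahead of it; z points along the fingers, x is the direction in which the jaws open and shut, and the axes are right-handed (so a half turn about z gives the same grasp; the last joint's range is limited). The gripper opens to 94 mm and grips with 3 to 60 N. Pads are 16 mm wide; open, the fingers measure 119 mm over their backs; the gripper's body (75 mm by 177 mm) begins 78 mm behind the grasp point.
Start: joints at [-1.444, 0.426, 0.074, 1.606, -0.034, 1.111, -0.067], TCP at [0.184, 0.649, 0.227] pointing down, gripper open.
Joint ranges: [-2.85, 2.85], [-0.5, 2.14], [-1.23, 1.37], [0.21, 2.46], [-1.02, 4.16], [0.16, 2.05], [-2.73, 2.73]. Speed limits (rad/s): [1.89, 1.89, 2.39, 2.39, 3.01, 3.01, 3.01].

### API

Orientations are given as a rotation vector (axis times angle).
In Python, from rig import state, grab_frame, camera_info, finish_job gives the robot as it stands. The module is installed in compiled form; this text tells all that it offers.
- The arm moves only by the shell command python3 -m pendant 'ROWS' [FORCE]. ROWS is JSON, a list of rows, each a list of 5 numbers: the shift along the world's x, y, z each as a share of 80 mm, from -1 to 1, then the turn about the world's z as a share of 180 degrees, from -1 to 1, then the opening, from 0 (shut) to 1 (fully open). In form: [[x, y, z, yaw, hand], ...]. A call has 1 to 20 rows; each row shifts and turns the pose as measured when the row begins; what a row does not reach is not made up. A row lasts 1/8 s, in which the tool goes at most 62.5 mm and 10.7 degrees, less where a joint would pass 70% of its speed; a pose out of reach is approached as far as the arm can. A call with a number of a shift or a turn outside -1 to 1 is refused whole. A call with a gripper value outside its range is refused whole. The fingers move at their own pace and stop on an object; FORCE is the grip in N (left out, the last holds). Time passes only in rows, so rows that do not move let the fingers close. It gives the time, the measured TCP pose, the force and the opening at its end, in the units of the state.
- state(): the state, without advancing time (a new reading comes with each control period).
- grab_frame(name): name is "side" or "top" or "wrist"; returns (picture, depth): 384x512x3 uint8, red, green, blue; 384x512 float32, m along the optical axis (not along the pixel's ray), 0 where there is no reading.
- camera_info(name): a dict with "vertical_fov" (degrees; the focal length in pixels is half the picture's height over the tangent of half this angle, whatever the lens; pixels are square), "cx", "cy" (the principal point, pixels), "R" (3x3) and "t" (3): a world point X has camera coordinates R X + t; the wrist camera has in their place "tool_from_camera" (4x4, takes a point from camera to tool coordinates, whose origin is the TCP and whose axes are the tool frame's). Camera axes: x right, y down, z forward; pixel columns grow to the right and rows downward; lengths in m; the calibration is good to about 2 mm. A picture is of the moment at which its call begins: read the wrist's pose just before it. camera_info takes no time and is no camera call.
- finish_job(): hands the job in, once; it reports no verdict.
The state is a dict: "time": time; "q": joint angles; "joint_velocities": joint speeds; "joint_torque": joint torques, N m; "tool_pos": TCP position; "tcp_rot": TCP orientation; "contact_force": force on the tool from outside, world axes, zero at the start; "wrist_torque": the same for the moment, N m; "gripper_width": opening from 0.0 (shut) to 1.0 (fully open).
Only numpy, scipy, OpenCV 4.12 (cv2) and the standard library are available. Lean on these libraries where they do the work, as an engineer would, in place of code of your own. Each camera call takes 0.05 s, during which the arm holds its last target. There are 200 camera calls.

## Working session

There is one attempt and no reset: what is moved stays moved. The work goes in short steps, Python scripts to look and compute and a shell command to move; the robot and the scene stay as the last step left them, time stands still between calls to the robot, and variables do not carry over. Pictures are saved under pics/ and viewed, about 8 in all and at most 12, crops included, and the job is handed in when it is done.

```bash
mkdir -p pics; cat > h.py <<'E'
import numpy as np,cv2
from rig import *
def cam(n):
    c=camera_info(n); p,d=grab_frame(n); f=p.shape[0]/2/np.tan(np.radians(c["vertical_fov"])/2)
    return c,p,d,f
def world(c,d,f):
    v,u=np.indices(d.shape); P=np.stack([(u-c["cx"])/f*d,(v-c["cy"])/f*d,d],-1)
    return (P-np.array(c["t"]))@np.array(c["R"])
E
python3 - <<'E'
from h import *
ims=[]
for n in("side","top"):
    c,p,d,f=cam(n); cv2.imwrite(f"pics/{n}0.png",p[:,:,::-1]); np.savez(f"{n}0.npz",p=p,d=d,W=world(c,d,f))
    print(n,f,c["cx"],c["cy"],-np.array(c["R"]).T@c["t"],(d>0).mean()); 
s=state();print(s["tool_pos"],s["tcp_rot"],s["time"],s["gripper_width"])
E
```

```text
side 436.44009913303074 249.879506538544 188.84430937950472 [ 0.28698946 -0.67404974  0.96469888] 0.9957326253255209
top 469.50036513904536 263.17205046733426 193.49330276384416 [0.2011334  0.20360263 1.43590968] 0.99603271484375
[0.18373426 0.64911441 0.22682053] [ 2.50510238e+00  1.89448898e+00 -1.40901505e-03] 0.1 1.000993661335512
```

View pics/side0.png

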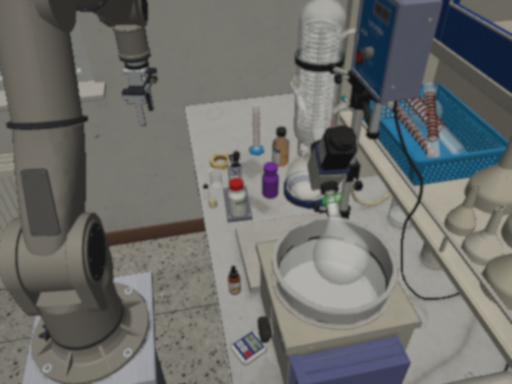

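View pics/top0.png

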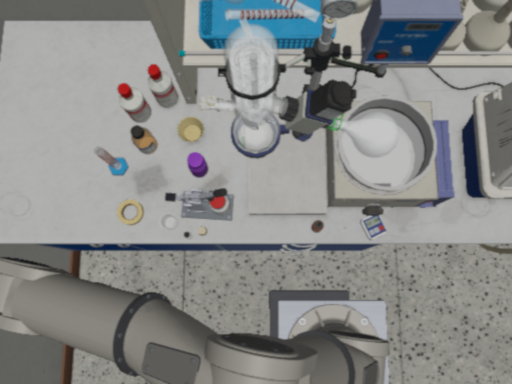

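The top view shows the stand near pixel (205,203). The jar's red cap is at (218,203), one black end is near (219,193) and the other near (170,197). I'll zoom in on it.

```bash
python3 - <<'E'
from h import *
a=np.load("top0.npz");b=np.load("side0.npz")
A=cv2.resize(a["p"][170:250,150:250],(800,640)[::1],interpolation=cv2.INTER_CUBIC)[:,:,::-1]
B=cv2.resize(b["p"][140:230,200:290],(640,640),interpolation=cv2.INTER_CUBIC)[:,:,::-1]
cv2.imwrite("pics/z.png",cv2.resize(np.hstack([A,B]),(800,356)))
for k,D,(r0,r1,c0,c1) in(("top",a,(170,250,150,250)),("side",b,(140,230,200,290))):
    p=D["p"][r0:r1,c0:c1].astype(int);W=D["W"][r0:r1,c0:c1]
    red=(p[...,0]>130)&(p[...,1]<70)
    print(k,"red",np.median(W[red],0),red.sum())
    blk=(p.max(-1)<60).astype(np.uint8)
    n,l,s,ce=cv2.connectedComponentsWithStats(blk)
    for i in range(1,n):
        if s[i,4]>5: q=W[l==i];print(s[i],ce[i]+[c0,r0],np.median(q,0).round(3),q.min(0).round(3),q.max(0).round(3))
E
```

```text
top red [0.42628549 0.33255903 0.13122786] 119
[64 19 12  7 65] [219.41538462 192.35384615] [0.431 0.318 0.253] [0.424 0.303 0.233] [0.438 0.333 0.264]
[16 24  9  6 47] [169.91489362 196.4893617 ] [0.444 0.469 0.13 ] [0.435 0.457 0.123] [0.45  0.48  0.134]
[59 28  4  2  7] [210.28571429 198.42857143] [0.426 0.348 0.194] [0.424 0.342 0.183] [0.428 0.352 0.198]
[35 63  3  3  7] [186.28571429 234.        ] [0.344 0.431 0.059] [0.34  0.428 0.056] [0.347 0.435 0.064]
side red [0.42965211 0.32969382 0.13227946] 85
[32 12  8 15 77] [235.35064935 159.38961039] [0.43  0.311 0.233] [ 0.287 -0.674  0.179] [0.443 0.349 0.965]
[85 52  5  8 19] [287.10526316 195.52631579] [0.554 0.204 0.164] [ 0.287 -0.674  0.157] [0.557 0.215 0.965]
[ 0 88  3  2  6] [201.  228.5] [ 0.325  1.066 -0.776] [ 0.319  1.059 -0.787] [ 0.331  1.075 -0.761]
```

View pics/z.png

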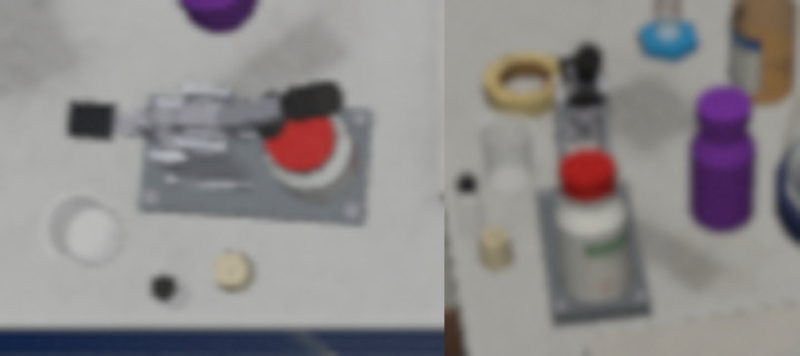

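```bash
python3 - <<'E'
from h import *
a=np.load("top0.npz");W=a["W"];p=a["p"].astype(int)
m=(W[...,2]>.006)&(W[...,2]<.022)&(W[...,0]>.37)&(W[...,0]<.5)&(W[...,1]>.25)&(W[...,1]<.47)&(p.mean(-1)<165)
n,l,s,_=cv2.connectedComponentsWithStats(m.astype(np.uint8));i=1+s[1:,4].argmax()
q=W[l==i][:,:2].astype(np.float32)
print(s[i],cv2.minAreaRect(q))
# steel arm points
m=(W[...,2]>.16)&(W[...,0]>.38)&(W[...,0]<.48)&(W[...,1]>.28)&(W[...,1]<.42)
q=W[m];print(np.polyfit(q[:,1],q[:,0],1))
for y in np.arange(.29,.42,.01):
  k=abs(q[:,1]-y)<.005
  if k.sum():print(y.round(2),k.sum(),q[k].mean(0).round(3),q[k][:,2].max().round(3))
# tall things
for nm in("top","side"):
  W=np.load(nm+"0.npz")["W"]
  m=(W[...,2]>.2)&(W[...,2]<.8)&(abs(W[...,1]-.42)<.32)&(W[...,0]>.3)&(W[...,0]<.75)
  g=(W[m]//.06)
  k,c=np.unique(g[:,:2],axis=0,return_counts=True)
  print(nm,[(tuple((x*.06).round(2)),int(n)) for x,n in zip(k,c) if n>5])
E
```

```text
[181 194  53  27 525] ((0.4366552531719208, 0.378971129655838), (0.16068841516971588, 0.08099408447742462), 86.73350524902344)
[0.075017   0.40735408]
0.3 20 [0.432 0.301 0.254] 0.261
0.31 34 [0.432 0.309 0.257] 0.264
0.32 30 [0.431 0.32  0.25 ] 0.26
0.33 25 [0.431 0.33  0.238] 0.246
0.34 29 [0.431 0.34  0.213] 0.234
0.35 33 [0.432 0.35  0.202] 0.221
0.36 22 [0.434 0.36  0.195] 0.206
0.37 20 [0.436 0.371 0.181] 0.193
0.38 34 [0.438 0.381 0.168] 0.178
0.39 42 [0.438 0.39  0.166] 0.176
0.4 40 [0.437 0.399 0.165] 0.173
0.41 13 [0.436 0.408 0.163] 0.166
top [((np.float64(0.42), np.float64(0.3)), 149), ((np.float64(0.54), np.float64(0.06)), 190), ((np.float64(0.54), np.float64(0.12)), 302), ((np.float64(0.54), np.float64(0.18)), 2510), ((np.float64(0.54), np.float64(0.24)), 1301), ((np.float64(0.54), np.float64(0.3)), 178), ((np.float64(0.6), np.float64(0.06)), 432), ((np.float64(0.6), np.float64(0.12)), 864), ((np.float64(0.6), np.float64(0.18)), 990), ((np.float64(0.6), np.float64(0.24)), 872), ((np.float64(0.6), np.float64(0.3)), 146), ((np.float64(0.66), np.float64(0.06)), 118), ((np.float64(0.66), np.float64(0.12)), 12), ((np.float64(0.66), np.float64(0.18)), 34), ((np.float64(0.66), np.float64(0.24)), 36)]
side [((np.float64(0.42), np.float64(0.24)), 7), ((np.float64(0.42), np.float64(0.3)), 70), ((np.float64(0.54), np.float64(0.06)), 90), ((np.float64(0.54), np.float64(0.12)), 274), ((np.float64(0.54), np.float64(0.18)), 3305), ((np.float64(0.54), np.float64(0.24)), 79), ((np.float64(0.54), np.float64(0.3)), 75), ((np.float64(0.6), np.float64(0.06)), 158), ((np.float64(0.6), np.float64(0.12)), 1551), ((np.float64(0.6), np.float64(0.18)), 1697), ((np.float64(0.6), np.float64(0.24)), 10), ((np.float64(0.66), np.float64(0.18)), 229), ((np.float64(0.66), np.float64(0.24)), 24)]
```

```bash
python3 -c "
from rig import *
print(camera_info('wrist')['tool_from_camera'])"
python3 -m pendant '[[0.4,-0.27,0,0.035,0],[0.54,-0.36,0,0.035,0],[0.54,-0.36,0,0,0],[0.54,-0.36,0,0,0],[0.54,-0.36,0,0,0],[0.54,-0.36,0,0,0],[0,0,0,0,0],[0,0,0,0,0]]'
python3 -c "
from rig import *
from scipy.spatial.transform import Rotation as R
s=state();print(s['tool_pos'],R.from_rotvec(s['tcp_rot']).as_matrix()[:,0],s['contact_force'],s['gripper_width'])"
```

```text
[[ 9.99998460e-01  1.05783745e-03  1.40023717e-03  6.07218721e-04]
 [-1.39328290e-03  9.63699472e-01  2.66985743e-01 -7.68140414e-02]
 [-1.06698031e-03 -2.66987283e-01  9.63699462e-01 -1.58320622e-01]
 [ 0.00000000e+00  0.00000000e+00  0.00000000e+00  1.00000000e+00]]
time: 1.1
tool_pos: [0.4363, 0.4763, 0.2238]
tcp_rot: [2.27, 2.168, -0.009]
contact_force: [-1.1, -0.6, 0.9]
gripper_width: 0.183
[0.43628994 0.47625549 0.2238292 ] [ 0.0461144   0.9989197  -0.00573465] [-1.13180013 -0.55124843  0.88000692] 0.18328353217331056
```

```bash
python3 -m pendant '[[0.09,-0.02,-0.2,0,0],[0.01,0,-0.3,0,0],[0,0,-0.2,0,0],[0,0,-0.04,0,0],[0,0,0,0,0]]'
python3 - <<'E'
from h import *
c,p,d,f=cam("top");cv2.imwrite("pics/t1.png",cv2.resize(p[150:250,130:250],(600,500),interpolation=cv2.INTER_CUBIC)[:,:,::-1])
c,p,d,f=cam("wrist");cv2.imwrite("pics/w1.png",p[:,:,::-1])
s=state();print(s['tool_pos'],s['contact_force'],s['gripper_width'])
E
```

```text
time: 1.72
tool_pos: [0.4415, 0.4769, 0.1599]
tcp_rot: [2.265, 2.175, -0.012]
contact_force: [0.5, 0.6, -0.2]
gripper_width: 0.006
[0.44177364 0.4769314  0.16047153] [-0.38681012 -0.26185635 -0.8488715 ] 0.0008822812773677772
```

View pics/w1.png

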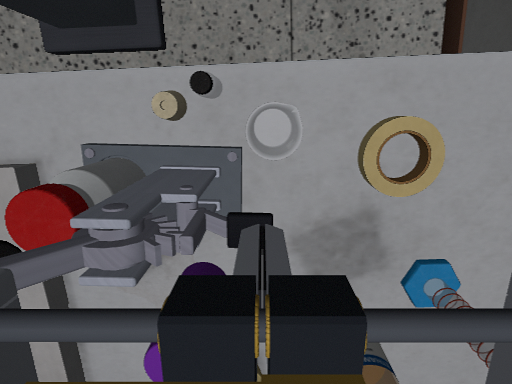

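The wrist view shows the closed fingertips at about (262,228), over the black tab (columns 228–272, rows 212–248). They sit about 8 mm toward its rear, which suits the tab's rearward travel. Now I'll press it.

```bash
python3 -m pendant '[[0,0,-0.08,0,0],[0,0,-0.08,0,0],[0,0,-0.06,0,0]]';python3 -m pendant '[[0,0,-0.06,0,0],[0,0,0,0,0]]'
```

```text
time: 2.2
tool_pos: [0.4425, 0.4786, 0.1439]
tcp_rot: [2.266, 2.176, -0.003]
contact_force: [0.2, 2.6, 3.5]
gripper_width: 0.005
time: 2.45
tool_pos: [0.4424, 0.4789, 0.1386]
tcp_rot: [2.265, 2.176, -0.003]
contact_force: [1.1, -0.0, 0.8]
gripper_width: 0.0
```

```bash
python3 -m pendant '[[0,0,-0.04,0,0],[0,0,-0.02,0,0],[0,0,0,0,0]]';python3 -m pendant '[[0,0,-0.02,0,0],[0,0,0,0,0]]'
python3 - <<'E'
from h import *
c,p,d,f=cam("wrist");cv2.imwrite("pics/w2.png",p[:,:,::-1])
E
```

```text
time: 2.82
tool_pos: [0.4425, 0.4795, 0.1338]
tcp_rot: [-2.265, -2.176, 0.001]
contact_force: [-0.4, 2.4, 2.0]
gripper_width: 0.007
time: 3.08
tool_pos: [0.4426, 0.4797, 0.1329]
tcp_rot: [-2.265, -2.176, 0.0]
contact_force: [-1.0, 1.4, 4.8]
gripper_width: 0.002
```

View pics/w2.png

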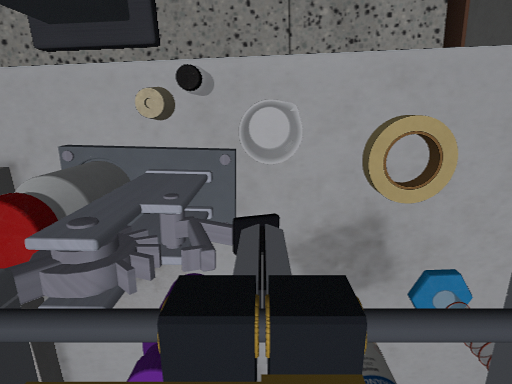

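The pawl's nose is now visibly clear of the arm's teeth, around (205,250). The tab has sunk about 19 mm. Next I retreat up and go over the grip.

```bash
python3 -m pendant '[[0,0,0.6,0,0],[0,0,0.7,0,0],[0,0,0.7,0,0],[0,0,0.4,0,0],[-0.03,-0.5,0,0,0],[-0.04,-0.5,0,0,0],[-0.04,-0.5,0,0,0],[-0.02,-0.42,0,0,0],[0,0,0,0,0],[0,0,0,0,0]]'
python3 - <<'E'
from h import *
c,p,d,f=cam("wrist");cv2.imwrite("pics/w3.png",p[:,:,::-1])
E
```

```text
time: 4.38
tool_pos: [0.4295, 0.3136, 0.3262]
tcp_rot: [2.266, 2.169, -0.023]
contact_force: [0.2, -0.0, 0.2]
gripper_width: 0.006
```

View pics/w3.png

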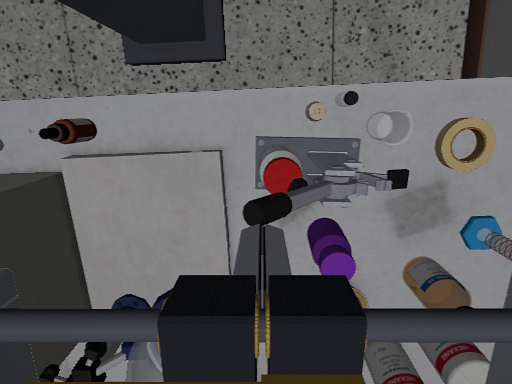

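The wrist view shows the black grip at about (268,208), with the fingertips at (262,228) above it. I'll measure the offset from the depth image.

```bash
python3 - <<'E'
from h import *
from scipy.spatial.transform import Rotation as R
s=state();c,p,d,f=cam("wrist")
c2=dict(c,R=np.eye(3),t=np.zeros(3));P=world(c2,d,f);M=np.array(c["tool_from_camera"])
W=(P@M[:3,:3].T+M[:3,3])@R.from_rotvec(s["tcp_rot"]).as_matrix().T+s["tool_pos"]
m=np.zeros(d.shape,bool);m[185:226,240:295]=1;m&=(p.max(-1)<60)&(W[...,2]>.2)
q=W[m]
for y in np.arange(.29,.35,.008):
  k=abs(q[:,1]-y)<.004
  if k.sum():print(y.round(3),k.sum(),q[k].min(0).round(3),q[k].max(0).round(3))
print(s["tool_pos"],R.from_rotvec(s["tcp_rot"]).as_matrix()[:,2])
E
```

```text
0.298 69 [0.424 0.298 0.251] [0.44  0.302 0.256]
0.306 249 [0.42  0.302 0.249] [0.44  0.31  0.308]
0.314 289 [0.421 0.31  0.239] [0.441 0.318 0.305]
0.322 273 [0.354 0.318 0.227] [0.442 0.326 0.485]
0.33 233 [0.422 0.326 0.216] [0.442 0.334 0.248]
0.338 97 [0.424 0.334 0.204] [0.44  0.342 0.238]
0.346 3 [0.426 0.342 0.204] [0.427 0.343 0.212]
[0.42959894 0.31357784 0.32620752] [-0.00728148 -0.01346989 -0.99988276]
```

```bash
python3 -m pendant '[[0.02,0.18,-0.2,0,0],[0,0.02,-0.25,0,0],[0,0,-0.2,0,0],[0,0,0,0,0]]'; python3 -m pendant '[[0,-0.04,-0.08,0,0],[0,-0.06,-0.09,0,0],[0,-0.07,-0.09,0,0]]'
```

```text
time: 4.97
tool_pos: [0.4301, 0.3345, 0.2687]
tcp_rot: [2.261, 2.174, -0.027]
contact_force: [-0.6, -0.9, 0.0]
gripper_width: 0.007
time: 5.35
tool_pos: [0.4311, 0.3224, 0.2492]
tcp_rot: [2.261, 2.175, -0.02]
contact_force: [-0.9, 1.0, 7.1]
gripper_width: 0.003
```

```bash
python3 -m pendant '[[0,-0.1,-0.1,0,0],[0,-0.08,-0.1,0,0]]'; python3 -m pendant '[[0,-0.07,-0.1,0,0],[0,-0.07,-0.1,0,0],[0,-0.06,-0.11,0,0]]'
```

```text
time: 5.6
tool_pos: [0.4311, 0.3086, 0.2338]
tcp_rot: [2.262, 2.177, -0.015]
contact_force: [-4.1, 2.2, 4.9]
gripper_width: 0.006
time: 5.98
tool_pos: [0.4312, 0.2926, 0.2084]
tcp_rot: [2.262, 2.178, -0.011]
contact_force: [-1.5, 5.1, 3.4]
gripper_width: 0.006
```

```bash
python3 -m pendant '[[0,-0.04,-0.1,0,0],[0,-0.03,-0.1,0,0]]'; python3 -m pendant '[[0,-0.02,-0.05,0,0],[0,-0.01,-0.04,0,0]]'; python3 -m pendant '[[0,0,-0.03,0,0],[0,0,0,0,0]]'
```

```text
time: 6.22
tool_pos: [0.4314, 0.2866, 0.1913]
tcp_rot: [2.262, 2.178, -0.01]
contact_force: [-1.0, 3.7, 5.0]
gripper_width: 0.006
time: 6.48
tool_pos: [0.4317, 0.2839, 0.1833]
tcp_rot: [2.262, 2.177, -0.011]
contact_force: [-0.9, 3.4, 4.9]
gripper_width: 0.003
time: 6.72
tool_pos: [0.4316, 0.2835, 0.1806]
tcp_rot: [2.262, 2.177, -0.012]
contact_force: [-0.5, 1.6, 2.3]
gripper_width: 0.006
```

Continue in small steps until the force shows the pad bearing on the cap.

```bash
for i in 1; do python3 -m pendant '[[0,0,-0.03,0,0],[0,0,0,0,0]]'; done; python3 -m pendant '[[0,0,-0.03,0,0],[0,0,-0.02,0,0]]'
```

```text
time: 6.98
tool_pos: [0.4319, 0.2835, 0.1799]
tcp_rot: [2.262, 2.177, -0.011]
contact_force: [-4.9, -0.4, 9.1]
gripper_width: 0.006
time: 7.22
tool_pos: [0.4322, 0.2835, 0.1791]
tcp_rot: [2.263, 2.177, -0.009]
contact_force: [-10.8, -5.9, 37.5]
gripper_width: 0.002
```

Force climbs steeply at z = 0.179, so the pad is bearing on the cap. I'll release and check.

```bash
python3 -m pendant '[[0,0,0.01,0,0],[0,0,0.01,0,0],[0,0,0.3,0,0],[0,0,0.7,0,0],[0,0,0.7,0,0],[-0.3,0,0.3,0,0],[-0.6,0.2,0,0,0],[-0.6,0.2,0,0,0],[0,0,0,0,0],[0,0,0,0,0]]'
python3 - <<'E'
from h import *
ims=[]
for n,(r0,r1,c0,c1) in(("top",(160,250,150,250)),("side",(140,230,200,300))):
    c,p,d,f=cam(n);W=world(c,d,f)[r0:r1,c0:c1];q=p[r0:r1,c0:c1].astype(int)
    ims.append(cv2.resize(p[r0:r1,c0:c1],(400,360),interpolation=cv2.INTER_CUBIC)[:,:,::-1])
    red=(q[...,0]>130)&(q[...,1]<70);print(n,"red",np.median(W[red],0) if red.any() else 0)
    b=(q.max(-1)<60)&(abs(W[...,0]-.432)<.02)&(W[...,2]>.1)&(W[...,2]<.2)
    for lo,hi in((.24,.31),(.45,.5)):
        k=b&(W[...,1]>lo)&(W[...,1]<hi)
        if k.any():print(lo,k.sum(),np.median(W[k],0).round(3),W[k].min(0).round(3),W[k].max(0).round(3))
cv2.imwrite("pics/e.png",np.hstack(ims))
E
```

```text
time: 8.48
tool_pos: [0.3083, 0.3114, 0.3437]
tcp_rot: [2.265, 2.17, -0.019]
contact_force: [-0.4, -0.7, -0.4]
gripper_width: 0.006
top red [0.54514309 0.40170625 0.12171616]
0.24 20 [0.431 0.263 0.156] [0.423 0.258 0.15 ] [0.435 0.275 0.162]
0.45 2 [0.449 0.484 0.109] [0.448 0.484 0.107] [0.451 0.485 0.111]
side red [0.41578864 0.32944578 0.13166752]
0.24 58 [0.428 0.263 0.156] [0.419 0.249 0.143] [0.437 0.285 0.16 ]
```

View pics/e.png

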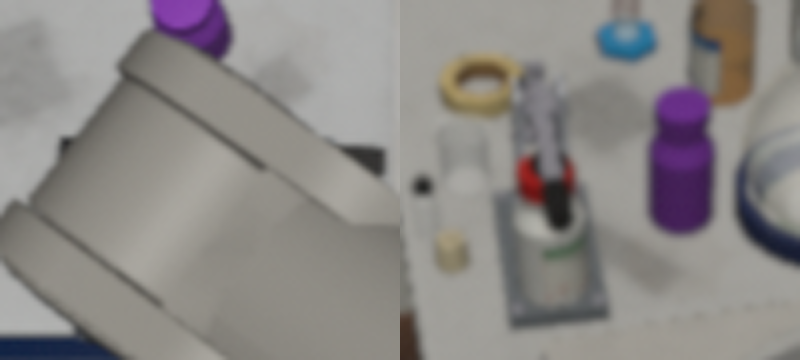

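The side view shows the arm level, with its grip top at z ≈ 0.158–0.160 as expected. The pad is on the red cap, the jar is upright in its recess, and the bystanders haven't moved. The robot is clear, so I'm handing in.

```bash
python3 -c "
from rig import *
s=state();print(s['time'],max(map(abs,s['joint_velocities'])),s['contact_force']);print(finish_job())"
```

```text
8.575 0.006120837809317651 [0.1407291  0.36774745 0.00444151]
the job is handed in; nothing more can be done
None
```

The arm is down with its pad on the jar's cap, and I handed the job in at 8.6 s. No verdict was reported.

- **Pawl:** I pressed the thumb tab down about 19 mm with the closed fingertips. By my estimate that is roughly 0.33 rad, and the wrist picture showed the pawl's nose clear of the teeth while the arm was still up.
- **Arm:** I then pushed the rubber grip down along its arc, mostly at 5–7 N. The force rose steeply to about 39 N once the pad met the cap, and I backed the robot away.

**Last checks:**
- The grip's top measured about 0.158–0.16 m above the worktop, which matches a level arm. The tab was still down, at about 0.11 m.
- In the side view the jar stood upright in its recess. The beaker, vial, stopper and tape stood where they were. I didn't look at the dropper bottle and the timer again at the end; the robot didn't go near them.
- The robot was at rest and touching nothing.

**Checks that did not work:** the robot arm blocked the top camera's view of the jar, so its red-cap reading there was of something else. In the side view the grip covered part of the cap, which shifted that reading about 14 mm in x, while y and height were unchanged. So "jar not moved" rests on the side picture and those two values, not on a full position measurement.

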